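Lock the plate shaker for transport

TASK

The plate shaker is about to be carried to another bench. Slide the red transport-lock grip on its control deck all the way to the end stop at the shaking platform (the end with the red closed padlock), let go of it, and leave the blue speed slide where it is set.

Things in the scene. Friction and masses are not known exactly. Their poses are not given: they have to be found in the camera images.
- shaker: white plate shaker, 124 x 320 mm, deck 45 mm high, fixed. Origin: on the table under the middle of its control deck; z up; +y along its length toward the aluminium shaking platform (y 125 to 237 mm, pins up to 76 mm high). Two slide tracks lie along y at x = -31 and +31 mm; the lock may be in either. Track plates 44 mm wide, tops 51 mm and end stops 56 mm above the table.
- lock_slide (a joint): travel of the red transport-lock grip in m: 0 at the open-padlock end (green sign), 0.080 at the end stop next to the platform (red closed padlock sign) = locked; grows along the shaker's +y. Stiff friction of about 3 N; it stays where it is left.
- lock_grip (a point): centre of the top face of the red lock grip, 91 mm above the table; axes parallel to the shaker's. An upright block 24 mm (x) by 22 mm (y, its travel direction), sides free to 33 mm below this point, then a 30 mm wide foot. A 6 mm steel bolt runs from the foot toward the platform, its top 33 mm below this point.
- speed_grip (a point): centre of the top face of the blue speed-slide grip in the other track, the same block at the same height, 62 mm beside the red one's line; it slides as easily and must stay where it is.

How it is judged:
By the outcome, as a careful person would: the job done as asked, in the order asked, and still so for the second after the job is handed in, with the robot touching nothing.
It also fails if it takes over 37 s, if anything falls off the work surface, if the arm or the gripper's body presses on something with over 40 N, if the wrist force passes 120 N, or if a joint passes its speed limit or range.

ROBOT

A 7-joint arm with a two-finger parallel gripper is mounted at the origin on the work surface; the furniture and walls round the work are solid. World frame = base frame: x ahead of the robot, y to its left, z up, the work surface at z = 0. Lengths are in mm, angles in rad, forces in N, time in s.
With the tool pointing down it reaches from about 425 to 950 mm from the base axis. Payload 4.7 kg.
Tool frame: the origin (TCP) lies at the very end of the fingers, on their centre line; the grasp point (between the pads) lies 19 mm behind it; z points along the fingers, y is the line along which they close (so a half turn about z gives the same grasp; the last joint's range is limited). The gripper opens to 85 mm and grips with 20 to 120 N. Pads are 22 mm wide; open, the fingers measure 114 mm over their backs; the gripper's body (76 mm by 85 mm) begins 54 mm behind the grasp point. The pads swing forward as they close: fully open they stand 13 mm farther back than shut.
Start: joints at [-1.175, 0.469, -0.049, 1.532, 0.024, 1.141, -0.082], TCP at [278.157, 615.043, 231.335] pointing down, gripper open.
Joint ranges: [-2.59, 2.59], [-0.33, 1.99], [-1.39, 1.29], [0.1, 2.45], [-1.04, 4.18], [0.21, 1.99], [-2.66, 2.66]. Speed limits (rad/s): [2.57, 2.57, 3.14, 3.14, 3.14, 3.14, 3.14].

INTERFACE

Orientations are given as a rotation vector (axis times angle).
In Python, from bench import manip gives the robot as it stands.
- The arm moves only by the tool play_rows, never from a script. Its argument "moves" is a list of rows, each a list of 7 numbers: the turn, a rotation vector about the world's x, y, z in degrees, then the shift along the world's x, y, z in mm, then the gripper command: -1 is fully open, 1 is shut, values between are in proportion. A call has 1 to 8 rows; each row is the pose to reach, as a shift and turn from the pose commanded when the call began; what a row does not reach only later rows make up. A row lasts 1/10 s, in which the tool goes at most 50 mm and 8.59 degrees, less where a joint would pass 70% of its speed; a pose out of reach is approached as far as the arm can. A call with a gripper value outside its range is refused whole. The fingers move at their own pace and stop on an object; the grip force is fixed at half the most. Time passes only in rows, so rows that repeat a pose let the fingers close. It gives the time, the measured TCP pose, the force, the opening and the grip force at its end, in the units of the state.
- manip.read_state(): the state, without advancing time (a new reading comes with each control period).
- manip.capture(name): name is "scene" or "side" or "wrist"; returns (picture, depth): 420x560x3 uint8, red, green, blue; 420x560 float32, mm along the optical axis (not along the pixel's ray), 0 where there is no reading.
- manip.calibration(name): a dict with "fovy" (degrees; the focal length in pixels is half the picture's height over the tangent of half this angle, whatever the lens; pixels are square), "cx", "cy" (the principal point, pixels), "k1" (the pictures are not rectified: a ray, as slopes to the right and down, at radius r is drawn at 1 + k1 r^2 times it, then the intrinsics apply), "camera_from_world" (4x4, takes a point from world to camera coordinates); the wrist camera has in their place "mount" (4x4, takes a point from camera to tool coordinates, whose origin is the TCP and whose axes are the flange's). Camera axes: x right, y up, looking along -z (the intrinsics and any distortion apply to the point x, -y, -z); pixel columns grow to the right and rows downward; lengths in mm; the calibration is good to about 2 mm. A picture is of the moment at which its call begins: read the wrist's pose just before it. calibration takes no time and is no camera call.
- manip.sign_off(): hands the job in; it is judged then, once.
The state is a dict: "time_s": time; "qpos": joint angles; "dq": joint speeds; "tau": joint torques, N m; "ee_pos": TCP position; "tool_rot": TCP orientation; "force": force on the tool from outside, world axes, zero at the start; "ft_torque": the same for the moment, N m; "opening": finger opening in mm; "gripper_force": force on a finger pad.
Only numpy, scipy, OpenCV 4.12 (cv2) and the standard library are available. Lean on these libraries where they do the work, as an engineer would, in place of code of your own. Each camera call takes 0.05 s, during which the arm holds its last target. There are 200 camera calls.

## Working session

There is one attempt and no reset: what is moved stays moved. The work goes in short steps, Python scripts to look and compute and a tool call to move; the robot and the scene stay as the last step left them, time stands still between calls to the robot, and variables do not carry over. Pictures are saved under pics/ and viewed, at most 10 in all, crops included, and the job is handed in when it is done.

Besides the shell and the picture viewer there is one more tool, called after "Emit:" as a command line: name --pt "numbers of a row" for each row, then --argument value for the rest. play_rows: Moves the arm, as the interface text tells. Its arguments: {"type":"object","properties":{"moves":{"type":"array"}},"required":["moves"]}

```bash
mkdir -p pics; cat > h.py <<'E'
import numpy as np, cv2
from scipy.spatial.transform import Rotation as R
from bench import manip
def K(c):
    f=210/np.tan(np.radians(c["fovy"])/2); return f
def rays(name,uv,st=None):
    c=manip.calibration(name); f=K(c)
    A=np.array([[f,0,c["cx"]],[0,f,c["cy"]],[0,0,1]])
    # points: distorted slopes -> undistorted
    p=cv2.undistortPoints(np.array(uv,float).reshape(-1,1,2),A,np.array([c["k1"],0,0,0.])).reshape(-1,2)
    d=np.c_[p[:,0],-p[:,1],-np.ones(len(p))]
    if name=="wrist":
        T=np.eye(4);T[:3,:3]=R.from_rotvec(st["tool_rot"]).as_matrix();T[:3,3]=st["ee_pos"]
        T=T@np.array(c["mount"])
    else: T=np.linalg.inv(np.array(c["camera_from_world"]))
    return T[:3,3], d@T[:3,:3].T
def onplane(name,uv,z,st=None):
    o,d=rays(name,uv,st); return o+d*((z-o[2])/d[:,2])[:,None]
def world(name,uv,depth,st=None):
    o,d=rays(name,uv,st); z=np.array([depth[int(round(v)),int(round(u))] for u,v in uv]); return o+d*z[:,None]
E
python3 - <<'E'
from h import *
st=manip.read_state();print(st)
ims=[]
for n in("scene","side","wrist"):
    im,d=manip.capture(n);np.savez(f"{n}0.npz",im=im,d=d);cv2.imwrite(f"pics/{n}0.png",im[:,:,::-1])
    c=manip.calibration(n);print(n,c["fovy"],c["k1"], (d>0).mean())
E
```

```text
{'time_s': 0.0, 'qpos': array([-1.1748602 ,  0.46946744, -0.04860146,  1.53372345,  0.0240788 ,
        1.14095587, -0.08231019]), 'dq': array([ 0.00092621,  0.00081382,  0.00166738, -0.00045913, -0.00082374,
        0.00150417, -0.0002997 ]), 'tau': array([ 5.46668588e-06, -5.10301030e+01, -4.66434087e-02, -2.37716961e+01,
        1.05838798e-02,  7.37422204e-03,  1.15386774e-05]), 'ee_pos': array([277.95464641, 614.46976876, 230.23138762]), 'tool_rot': array([-6.62216950e-01, -3.07062845e+00,  3.03911021e-03]), 'force': array([-0.346426  ,  0.4357875 , -0.20250916]), 'ft_torque': array([-0.00552751,  0.01954988, -0.02498797]), 'gripper_force': 0.0, 'opening': 85.4023642179755}
scene 47.74504899535087 -0.09897305910968095 0.9960289115646258
side 44.52347586557894 -0.1719790834366911 0.9959523809523809
wrist 58.213387537499315 -0.03164264755560682 0.995718537414966
```

View pics/scene0.png

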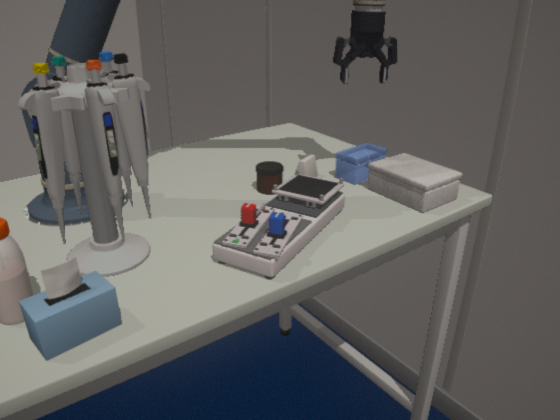

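View pics/side0.png

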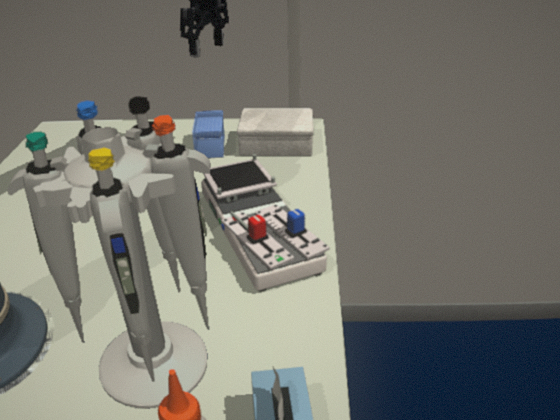

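The scene view shows the red grip at (249,214), the blue one at (278,223) and the platform up at (310,188). In the side view red is at (257,228) and blue at (296,220). A tall pipette stand stands toward the robot.

```bash
cat >> h.py <<'E'
def masks(im):
    h=cv2.cvtColor(im,cv2.COLOR_RGB2HSV); H,S,V=cv2.split(h)
    red=((H<6)|(H>172))&(S>170)&(V>70); blue=(H>108)&(H<128)&(S>150)&(V>60)
    return red,blue
def blob(m,near=None):
    n,l,s,c=cv2.connectedComponentsWithStats(m.astype(np.uint8))
    idx=[i for i in range(1,n) if s[i,4]>25]
    if near is None: k=max(idx,key=lambda i:s[i,4])
    else: k=min(idx,key=lambda i:np.hypot(*(c[i]-near)))
    return l==k,c[k],s[k]
def cloud(name,m,d,st=None):
    v,u=np.nonzero(m&(d>0)); return world(name,np.c_[u,v],d,st)
E
python3 - <<'E'
from h import *
np.set_printoptions(precision=1,suppress=True)
for n,nr,nb in(("scene",(249,214),(278,223)),("side",(257,228),(296,220))):
    z=np.load(n+"0.npz");im,d=z["im"],z["d"];r,b=masks(im)
    for nm,m,p in(("red",r,nr),("blue",b,nb)):
        bm,c,s=blob(m,p);P=cloud(n,bm,d);t=P[P[:,2]>np.percentile(P[:,2],97)-4]
        print(n,nm,c,s,"z",np.percentile(P[:,2],[3,50,97]),"top c",(t.min(0)+t.max(0))/2,t.mean(0),"extent",np.ptp(t,axis=0))
    # tall things map
    P=cloud(n,np.ones(d.shape,bool),d)
    if n=="scene":Q=P
    else:Q=np.r_[Q,P]
# shaker deck points (z 40..60) near
Q=Q[(Q[:,2]>-20)&(Q[:,2]<600)]
G=np.zeros((24,24),int)-1
x0,y0=0,0
for lo in range(24):
    for k in range(24):
        pass
H={}
import collections
ix=((Q[:,0]-200)//40).astype(int);iy=((Q[:,1]+800)//40).astype(int)
print("rows y from -800, cols x from 200 step 40: 97pct height")
for j in range(0,22):
    row=[]
    for i in range(0,18):
        s=Q[(ix==i)&(iy==j)]
        row.append("%4d"%np.percentile(s[:,2],97) if len(s)>5 else "   .")
    print(j*40-800," ".join(row))
print("base T scene",np.linalg.inv(manip.calibration("scene")["camera_from_world"])[:3,3],np.linalg.inv(manip.calibration("side")["camera_from_world"])[:3,3])
E
```

```text
scene red [248.1 212.7] [242 204  13  19 162] z [62.4 80.4 90.7] top c [412.4 202.7  89.3] [412.8 201.5  89.2] extent [20.2 23.5  5.1]
scene blue [276.5 223.1] [270 213  14  21 207] z [61.6 80.3 90.7] top c [471.9 219.7  89. ] [474.6 219.   89.4] extent [24.1 23.6  4.5]
side red [258.  226.4] [249 215  16  24 223] z [63.6 83.7 91.7] top c [409.6 204.4  90.4] [409.  201.3  90.1] extent [24.1 25.1  5.2]
side blue [297.  216.9] [289 210  14  20  98] z [67.6 89.4 92.1] top c [471.1 221.4  90.5] [470.8 218.9  90.3] extent [21.  22.4  4.6]
rows y from -800, cols x from 200 step 40: 97pct height
-800    .    .    .    .    .    .    .    .    .    .    .    .    .    .    .    .    .    .
-760    .    .    .    .    .    .    .    .    .    .    .    .    .    .    .    .    .    .
-720    .    .    .    .    .    .    .    .    .    .    .    .    .    .    .    .    .    .
-680    .    .    .    .    .    .    .    .    .    .    .    .    .    .    .    .    .    .
-640    .    .    .    .    .    .    .    .    .    .    .    .    .    .    .    .    .    .
-600    .    .    .    .    .
[... 937 characters left out ...]
  1  160  198   66   66   66    0    .    .    .    .    .    .    .    .    .
-160    1    1    1    1    .   67  109   66    0    .    .    .    .    .    .    .    .    .
-120    1  306  347  310    2   67  107   66    1    .    .    .    .    .    .    .    .    .
-80  339  314  353  306    2   66   67   61    1    .    .    .    .    .    .    .    .    .
-40  350  341  339  353  316    1    1    1    1    .    .    .    .    .    .    .    .    .
0  348  353  352  306  252    1    1    1    1    .    .    .    .    .    .    .    .    .
40  320  353  353  311    2    2    2    2    1    .    .    .    .    .    .    .    .    .
base T scene [1055.  -208.7  447.4] [ 475.8 -463.2  549. ]
```

View pics/wrist0.png

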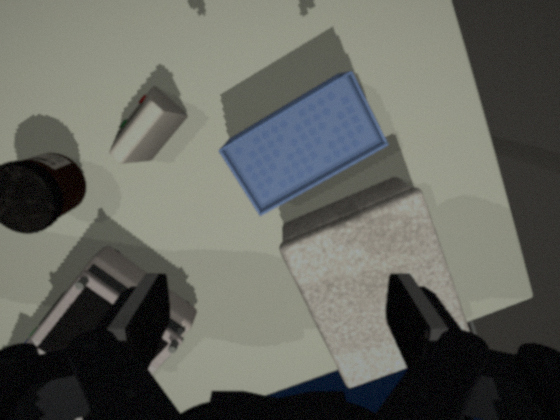

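The wrist view shows the platform at bottom left (110,310), a bottle on the left, a box at (150,125), and a blue rack and a grey box to the right. Next I need the shaker's yaw.

```bash
python3 - <<'E'
from h import *
np.set_printoptions(precision=1,suppress=True)
Q=[]
for n in("scene","side"):
    z=np.load(n+"0.npz");Q.append(cloud(n,np.ones((420,560),bool),z["d"]))
Q=np.concatenate(Q);Q=Q[(Q[:,2]>-20)&(Q[:,2]<600)]
ix=((Q[:,0]-200)//40).astype(int);iy=((Q[:,1]+800)//40).astype(int)
print("     "," ".join("%4d"%(200+40*i) for i in range(18)))
for j in range(22,38):
    print("%4d "%(j*40-800)," ".join("%4d"%np.percentile(s[:,2],97) if len(s:=Q[(ix==i)&(iy==j)])>5 else "   ." for i in range(18)))
S=Q[(Q[:,2]>38)&(Q[:,2]<100)&(Q[:,0]>320)&(Q[:,0]<560)&(Q[:,1]>60)&(Q[:,1]<450)]
# keep largest connected region in 4mm grid
g=np.zeros((110,80),np.uint8);a=((S[:,:2]-[300,50])//4).astype(int);g[a[:,1],a[:,0]]=1
g2=cv2.dilate(g,np.ones((3,3)));n,l,s,c=cv2.connectedComponentsWithStats(g2)
for i in range(1,n):
    if s[i,4]<200: continue
    T=S[l[a[:,1],a[:,0]]==i];r=cv2.minAreaRect(T[:,:2].astype(np.float32));print(len(T),r)
    D=T[(T[:,2]<53)];print("deck",cv2.minAreaRect(D[:,:2].astype(np.float32)))
    k=T[(T[:,2]>60)&(T[:,1]>270)]; print("platform",k.min(0),k.max(0),k.mean(0),cv2.minAreaRect(k[:,:2].astype(np.float32)))
E
```

```text
200  240  280  320  360  400  440  480  520  560  600  640  680  720  760  800  840  880
  80     0    1    2    1    1    1    1    1    1    .    .    .    .    .    .    .    .    .
 120     0    2    1    1   29   52   51   37    2    .    .    .    .    .    .    .    .    .
 160     1    1    1    2   52   89   54   53   48    .    .    .    .    .    .    .    .    .
 200     1    1    1    7   83   91   91   86    2    .    .    .    .    .    .    .    .    .
 240     2    1    2   52   57   55   52   42    0    .    .    .    .    .    .    .    .    .
 280     2    0    1   71   46   54   52    1    0    .    .    .    .    .    .    .    .    .
 320     0    1   65   68   67   66   42    1    1    .    .    .    .    .    .    .    .    .
 360    61    0   67   68   68   69    1    1    1    .    .    .    .    .    .    .    .    .
 400    62    1   73   68   68   65    1    1    1    .    .    .    .    .    .    .    .    .
 440     .    1    .   65   75    1    1    1    1    .    .    .    .    .    .    .    .    .
 480    53    1    .    0    0    1    1    1    1 
[... 208 characters left out ...]
  .    .    .    .    .    .
 600    71   71  418   70   70   70   70   69    1    .    .    .    .    .    .    .    .    .
 640    69   71  342   71   71   71   70   70    1    .    .    .    .    .    .    .    .    .
 680    69   70   70   70   71   71   71   70    2    .    .    .    .    .    .    .    .    .
13033 ((400.271728515625, 292.027587890625), (129.91098022460938, 317.748779296875), 25.937236785888672)
deck ((402.26519775390625, 287.928955078125), (129.91098022460938, 308.6333923339844), 25.937236785888672)
platform [320.  312.2  60. ] [433.8 450.   77.9] [369.9 376.2  66. ] ((359.9162292480469, 385.56597900390625), (118.49504852294922, 114.71571350097656), 23.50670051574707)
```

```bash
python3 - <<'E'
from h import *
np.set_printoptions(precision=1,suppress=True)
Q=[]
for n in("scene","side"):
    z=np.load(n+"0.npz");Q.append(cloud(n,np.ones((420,560),bool),z["d"]))
Q=np.concatenate(Q)
T=Q[(Q[:,2]>120)&(Q[:,1]>-200)&(Q[:,1]<450)&(Q[:,0]<700)]
a=np.radians(26);al=T[:,0]*np.cos(a)+T[:,1]*np.sin(a);la=-T[:,0]*np.sin(a)+T[:,1]*np.cos(a)
print("along(-100..), lateral rows; max z")
for L in range(-300,300,50):
    print("%4d"%L," ".join("%4d"%T[m][:,2].max() if (m:=(la>=L)&(la<L+50)&(al>=A)&(al<A+50)).sum()>3 else "   ." for A in range(-150,650,50)))
c=manip.calibration("wrist");print(np.array(c["mount"]))
E
```

```text
along(-100..), lateral rows; max z
-300    .    .    .    .    .    .    .    .    .    .    .    .    .    .    .    .
-250    .    .    .    .    .    .    .  354  321    .    .    .    .    .    .    .
-200    .    .    .    .    .    .  308  354  355  356    .    .    .    .    .    .
-150    .    .    .    .    .  308  351  342  355  352    .    .    .    .    .    .
-100    .    .  270  295    .    .    .  354  356  356    .    .    .    .    .    .
 -50    .    .    .  403  433  426    .    .    .    .    .    .    .    .    .    .
   0    .    .    .    .  433  433    .    .    .    .    .    .    .    .    .    .
  50    .    .    .    .  363  430    .    .    .    .    .    .    .    .    .    .
 100    .    .    .    .    .    .    .    .    .    .    .    .    .    .    .    .
 150    .    .    .    .    .    .    .    .    .    .    .    .    .    .    .    .
 200    .    .    .    .    .    .    .    .    .    .    .    .    .    .    .    .
 250    .    .    .    .    .    .    .    .    .    .    .    .    .    .    .    .
[[   0.     1.     0.3   77.3]
 [   1.    -0.     0.    -0.9]
 [   0.     0.3   -1.  -143.3]
 [   0.     0.     0.     1. ]]
```

Emit:
play_rows --pt "0 0 -4 13 -40 0 -0.05" --pt "0 0 -10 27 -82 0 -0.05" --pt "0 0 -16 41 -124 0 -0.05" --pt "0 0 -22 54 -166 0 -0.05" --pt "0 0 -28 68 -208 0 -0.05" --pt "0 0 -34 81 -250 0 -0.05" --pt "0 0 -38 95 -292 0 -0.05" --pt "0 0 -40 108 -334 0 -0.05"

```text
time_s: 0.95
ee_pos: [386.4, 279.1, 231.3]
tool_rot: [1.675, 2.658, 0.0]
force: [1.1, 0.8, 0.6]
opening: 44.6
gripper_force: 0.0
```

Emit:
play_rows --pt "0 0 0 9 -28 -5 -0.05" --pt "0 0 0 18 -56 -15 -0.05" --pt "0 0 0 25 -78 -20 -0.05" --pt "0 0 0 25 -78 -20 -0.05"

```text
time_s: 1.35
ee_pos: [411.4, 199.4, 210.6]
tool_rot: [-1.681, -2.654, 0.004]
force: [0.3, -0.2, -0.6]
opening: 45.0
gripper_force: 0.0
```

```bash
python3 - <<'E'
from h import *
np.set_printoptions(precision=2,suppress=True)
st=manip.read_state();print(st["time_s"],st["ee_pos"],st["tool_rot"],st["opening"],st["force"],st["qpos"])
Rm=R.from_rotvec(st["tool_rot"]).as_matrix();print("tool y ang",np.degrees(np.arctan2(Rm[1,1],Rm[0,1])),Rm[:,2])
im,d=manip.capture("wrist");np.savez("wrist1.npz",im=im,d=d);cv2.imwrite("pics/wrist1.png",im[:,:,::-1])
r,b=masks(im)
for nm,m in(("red",r),("blue",b)):
    bm,c,s=blob(m);P=cloud("wrist",bm,d,st);t=P[(P[:,2]>85)&(P[:,2]<97)]
    print(nm,c,s,np.percentile(P[:,2],[3,50,97]),len(t))
    if len(t)>10: q=cv2.minAreaRect(t[:,:2].astype(np.float32));print(q,t.mean(0))
im,d=manip.capture("scene");cv2.imwrite("pics/scene1.png",im[:,:,::-1])
E
```

```text
1.35 [411.43 199.36 210.62] [-1.68 -2.65  0.  ] 45.01710809582664 [ 0.32 -0.24 -0.62] [-0.78  0.13  0.26  2.06 -0.04  0.95 -0.06]
tool y ang 25.317430264942328 [-0. -0. -1.]
red [277.18 179.99] [260 163  34  37 861] [68.22 91.23 92.88] 703
((408.8289794921875, 205.0858612060547), (22.839014053344727, 22.088550567626953), 36.73027801513672) [407.59 206.85  91.15]
blue [361.43 193.95] [344 176  35  39 821] [67.44 91.19 92.99] 660
((469.59405517578125, 222.15240478515625), (22.237022399902344, 21.701862335205078), 37.158695220947266) [468.06 223.6   91.19]
```

View pics/wrist1.png

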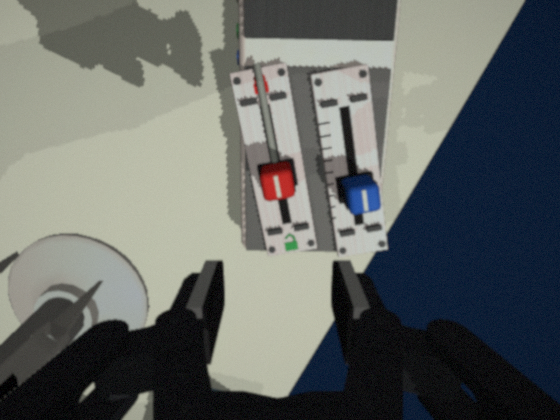

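View pics/scene1.png

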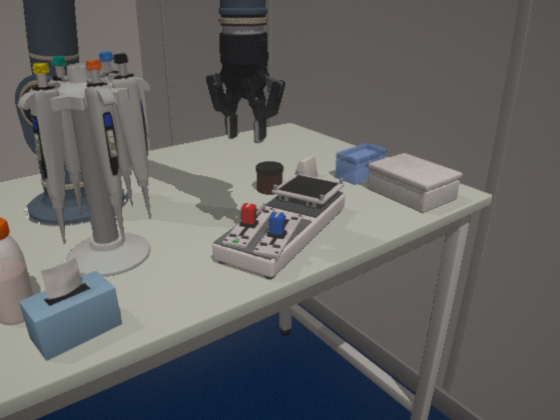

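The wrist view shows the red grip at (277,180), blue at (361,194), the closed padlock sign at (261,85) and the open one at (290,243). The tracks look turned about 10° relative to the tool, so I'll measure their direction from the plate screws. The scene view shows the arm is clear of the pipettes.

```bash
python3 - <<'E'
from h import *
np.set_printoptions(precision=1,suppress=True)
st=manip.read_state()
z=np.load("wrist1.npz");d=z["d"]
L=[(237,80),(281,72),(270,250),(312,243)];Rr=[(317,82),(362,74),(341,247),(382,242)]
for s in(L,Rr):
    P=onplane("wrist",s,51,st);print(P,world("wrist",s,d,st)[:,2])
    for a,b in((2,0),(3,1),(0,1),(2,3)):
        v=P[b]-P[a];print("ang",np.degrees(np.arctan2(v[1],v[0])),np.hypot(*v[:2]))
# plate-top points
P=cloud("wrist",np.ones((420,560),bool),d,st)
for lo,hi in((42,48),(49.5,53.5),(60,80)):
    m=(P[:,2]>lo)&(P[:,2]<hi)&(P[:,0]>320)&(P[:,0]<560)&(P[:,1]>80)&(P[:,1]<460)
    print(lo,m.sum(),cv2.minAreaRect(P[m][:,:2].astype(np.float32)))
# heights across row 200
for v in(120,220): print([(u,round(float(world("wrist",[(u,v)],d,st)[0,2]))) for u in range(200,420,10)])
E
```

```text
[[348.7 261.4  51. ]
 [376.6 281.2  51. ]
 [432.4 143.6  51. ]
 [462.7 165.5  51. ]] [53.2 54.6 54.2 54.9]
ang 125.39245647103802 144.50758220860112
ang 126.64189083073951 144.1915151415913
ang 35.39508502467389 34.23748890068105
ang 35.93183855677273 37.38324352962202
[[404.7 286.6  51. ]
 [433.1 306.9  51. ]
 [487.4 173.1  51. ]
 [517.6 192.9  51. ]] [54.5 52.8 53.4 53.5]
ang 126.07803401531842 140.44028967075465
ang 126.5720939462343 141.9572685168913
ang 35.52201940066168 34.79883650111627
ang 33.13895160538242 36.06872067852116
42 15224 ((423.3498840332031, 247.65301513671875), (120.37409210205078, 206.279541015625), 25.00086784362793)
49.5 13883 ((433.1506652832031, 226.338134765625), (105.31877136230469, 169.10903930664062), 36.20094299316406)
60 526 ((410.0273132324219, 230.7922821044922), (61.837039947509766, 124.11933898925781), 73.51887512207031)
[(200, 3), (210, 2), (220, 1), (230, 2), (240, 52), (250, 53), (260, 52), (270, 58), (280, 52), (290, 52), (300, 45), (310, 47), (320, 50), (330, 52), (340, 52), (350, 52), (360, 52), (370, 52), (380, 45), (390, 1), (400, 2), (410, 2)]
[(200, 1), (210, 2), (220, 2), (230, 2), (240, 1), (250, 47), (260, 52), (270, 53), (280, 52), (290, 53), (300, 53), (310, 52), (320, 47), (330, 47), (340, 53), (350, 52), (360, 52), (370, 52), (380, 52), (390, 2), (400, -900), (410, -895)]
```

The plates, their slots and both grips are turned to about 36°, while the body is at 25.5°. I'll align the gripper with the slot, so travel is along (-0.588, 0.809).

Emit:
play_rows --pt "0 0 5 -1 1 -20 -0.05" --pt "0 0 10.7 -2 2 -55 -0.05" --pt "0 0 10.7 -2 2 -90 -0.05" --pt "0 0 10.7 -2 2 -100 -0.05" --pt "0 0 10.7 -2 2 -100 -0.05" --pt "0 0 10.7 -2 2 -100 -0.05"

```text
time_s: 2.05
ee_pos: [410.0, 206.1, 112.4]
tool_rot: [1.416, 2.803, 0.003]
force: [-0.6, -0.4, 0.2]
opening: 44.9
gripper_force: 0.0
```

```bash
python3 - <<'E'
from h import *
np.set_printoptions(precision=2,suppress=True)
st=manip.read_state();print(st["time_s"],st["ee_pos"],st["opening"],st["force"])
Rm=R.from_rotvec(st["tool_rot"]).as_matrix();print("tool y ang",np.degrees(np.arctan2(Rm[1,1],Rm[0,1])))
im,d=manip.capture("wrist");cv2.imwrite("pics/wrist2.png",im[:,:,::-1])
r,b=masks(im)
for nm,m in(("red",r),("blue",b)):
    bm,c,s=blob(m);P=cloud("wrist",bm,d,st);t=P[(P[:,2]>87)&(P[:,2]<97)]
    print(nm,c,s,len(t))
    if len(t)>10: q=cv2.minAreaRect(t[:,:2].astype(np.float32));print(q,t.mean(0))
E
```

```text
2.05 [409.99 206.12 112.42] 44.861095832196305 [-0.64 -0.39  0.22]
tool y ang 36.406225347395704
red [273.82 239.23] [ 250  212   49   60 2249] 1560
((408.0079650878906, 205.85055541992188), (23.029666900634766, 20.880905151367188), 38.179664611816406) [406.82 206.93  91.21]
blue [393.09 278.54] [ 364  250   55   62 1847] 1193
((469.73858642578125, 223.30010986328125), (21.94670867919922, 22.395509719848633), 39.74237060546875) [468.59 225.62  91.18]
```

View pics/wrist2.png

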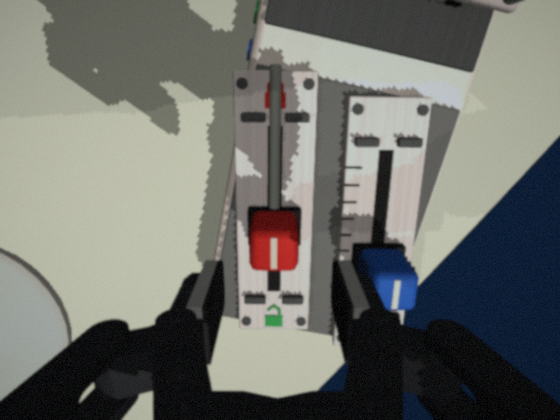

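The slot is now vertical in the image at u≈274, and red (274,240) lies midway between the fingers (about 220 and 335). Blue (390,280) is clear of the right finger. Descending and gripping.

Emit:
play_rows --pt "0 0 0 -1 0 -20 -0.05" --pt "0 0 0 -1 0 -38 -0.05" --pt "0 0 0 -1 0 -46 -0.05" --pt "0 0 0 -1 0 -46 -0.05" --pt "0 0 0 -1 0 -46 0.6" --pt "0 0 0 -1 0 -46 0.6" --pt "0 0 0 -1 0 -46 0.6" --pt "0 0 0 -1 0 -46 0.6"

```text
time_s: 2.9
ee_pos: [408.5, 205.2, 66.6]
tool_rot: [1.418, 2.803, 0.002]
force: [-1.7, -2.6, 5.4]
opening: 23.3
gripper_force: 59.1
```

Emit:
play_rows --pt "0 0 0 -1.8 2.4 0 0.6" --pt "0 0 0 -4.7 6.5 0 0.6" --pt "0 0 0 -8.2 11.3 0 0.6" --pt "0 0 0 -11.8 16.2 0 0.6" --pt "0 0 0 -15.3 21 0 0.6" --pt "0 0 0 -18.8 25.9 0 0.6" --pt "0 0 0 -21.2 29.1 0 0.6" --pt "0 0 0 -21.2 29.1 0 0.6"

```text
time_s: 3.7
ee_pos: [387.5, 234.3, 66.6]
tool_rot: [1.418, 2.803, 0.002]
force: [-1.5, -1.5, 5.9]
opening: 23.1
gripper_force: 59.2
```

Emit:
play_rows --pt "0 0 0 -1.8 2.4 0 0.6" --pt "0 0 0 -3.5 4.9 0 0.6" --pt "0 0 0 -5.3 7.3 0 0.6" --pt "0 0 0 -6.5 8.9 0 0.6" --pt "0 0 0 -7.6 10.5 0 0.6" --pt "0 0 0 -8.2 11.3 0 0.6" --pt "0 0 0 -8.2 11.3 0 0.6"

```text
time_s: 4.4
ee_pos: [381.6, 242.4, 66.6]
tool_rot: [1.42, 2.797, -0.0]
force: [5.3, -9.2, 5.4]
opening: 23.1
gripper_force: 59.1
```

Emit:
play_rows --pt "0 0 0 -1.2 1.6 0 0.6" --pt "0 0 0 -2.4 3.2 0 0.6" --pt "0 0 0 -2.4 3.2 0 0.6" --pt "0 0 0 -2.4 3.2 0 0.6"

```text
time_s: 4.8
ee_pos: [381.5, 242.6, 66.6]
tool_rot: [1.421, 2.792, -0.002]
force: [10.9, -17.1, 5.6]
opening: 22.9
gripper_force: 59.0
```

```bash
python3 - <<'E'
from h import *
st=manip.read_state();print(st["ee_pos"],st["force"])
im,d=manip.capture("wrist");cv2.imwrite("pics/wrist3.png",im[:,:,::-1])
E
```

```text
[381.46618269 242.56934457  66.58852358] [ 10.90913532 -17.12486117   5.60177235]
```

View pics/wrist3.png

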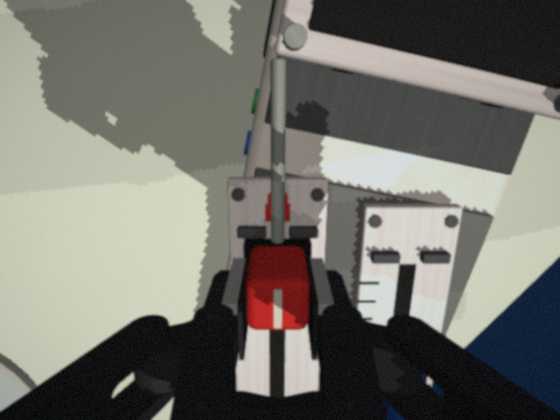

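The foot is against both stop bars (250,232) and (303,232). The tool has stalled at 20 N, so the lock is at its end stop. I'll ease the push a little, open, and lift straight up.

Emit:
play_rows --pt "0 0 0 1.8 -2.4 0 0.6" --pt "0 0 0 1.8 -2.4 0 -0.05" --pt "0 0 0 1.8 -2.4 0 -0.05" --pt "0 0 0 1.8 -2.4 0 -0.05" --pt "0 0 0 1.8 -2.4 0 -0.05"

```text
time_s: 5.35
ee_pos: [377.9, 246.9, 65.5]
tool_rot: [-1.415, -2.804, -0.001]
force: [-0.7, 1.3, 0.1]
opening: 45.0
gripper_force: 0.0
```

Emit:
play_rows --pt "0 0 0 0 0 15 -0.05" --pt "0 0 0 0 0 40 -0.05" --pt "0 0 0 0 0 70 -0.05" --pt "0 0 0 0 0 100 -0.05" --pt "0 0 0 12 -16 130 -0.05" --pt "0 0 0 24 -32 140 -0.05" --pt "0 0 0 24 -32 140 -0.05" --pt "0 0 0 24 -32 140 -0.05"

```text
time_s: 6.15
ee_pos: [401.6, 214.5, 205.0]
tool_rot: [-1.417, -2.803, 0.0]
force: [-0.0, 1.2, -0.8]
opening: 44.8
gripper_force: 0.0
```

```bash
python3 - <<'E'
from h import *
np.set_printoptions(precision=2,suppress=True)
st=manip.read_state();print(st["time_s"],st["ee_pos"],st["opening"],st["force"])
im,d=manip.capture("wrist");cv2.imwrite("pics/wrist4.png",im[:,:,::-1])
r,b=masks(im)
for nm,m in(("red",r),("blue",b)):
    bm,c,s=blob(m);P=cloud("wrist",bm,d,st);t=P[(P[:,2]>85)&(P[:,2]<97)]
    print(nm,c,cv2.minAreaRect(t[:,:2].astype(np.float32)))
E
```

```text
6.15 [401.55 214.53 205.02] 44.83738375759476 [-0.03  1.21 -0.82]
red [278.07 145.63] ((381.6029052734375, 241.82562255859375), (23.63667869567871, 21.759307861328125), 35.923526763916016)
blue [356.61 233.88] ((469.3177185058594, 222.4314422607422), (21.950674057006836, 21.039396286010742), 36.49134063720703)
```

View pics/wrist4.png

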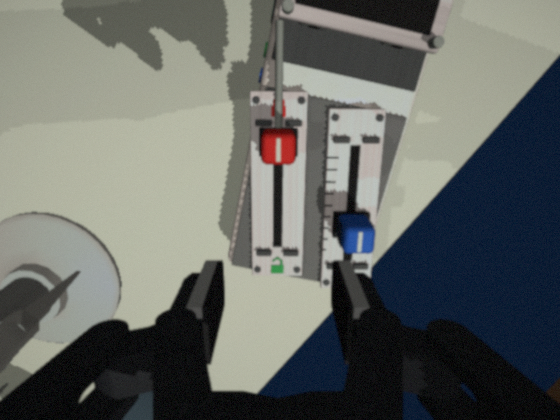

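The red grip (278,146) sits against the stop bars with its bolt at the platform. Blue is where it was, and the gripper is clear.

```bash
python3 -c "
from bench import manip
print(manip.sign_off())"
```

```text
the job is handed in; nothing more can be done
None
```

I slid the red transport lock to its end stop at the platform and let go of it; the blue speed slide stayed where it was set, and the job was handed in at about 6 s.

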